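# Fit the blow-off tube to the push-in air outlet

### The arm

A 6-joint arm with a two-finger parallel gripper is mounted at the origin on a cart in front of the work surface, level with it; the furniture and walls round the work are solid. World frame = base frame: x ahead of the robot, y to its left, z up, the work surface at z = 0. Lengths are in m, angles in rad, forces in N, time in s.
With the tool pointing down it reaches from about 0.2 to 0.875 m from the base axis. Payload 3.4 kg.
Tool frame: the origin (TCP) lies midway between the tips of the shut fingers; the grasp point (between the pads) lies behind it (grip_point_offset is the z of the grasp point in the tool frame, in m); z points along the fingers, y is the line along which they close (so a half turn about z gives the same grasp; the last joint's range is limited). The gripper opens to 94 mm and grips with 3 to 60 N. Pads are 16 mm wide; open, the fingers measure 119 mm over their backs; the gripper's body (75 mm by 177 mm) begins 78 mm behind the grasp point.
Start: joints at [-1.258, 0.276, 1.505, -0, 1.361, -0.121], TCP at [0.242, -0.522, 0.205] pointing down, gripper open.
Joint ranges: [-2.89, 2.89], [-0.75, 2.08], [0.22, 2.7], [-1.18, 4.32], [0.11, 2.71], [-2.7, 2.7]. Speed limits (rad/s): [2.57, 2.57, 3.14, 3.14, 3.14, 3.14].

### API

Orientations are given as a 3x3 rotation matrix whose columns are the frame's x, y, z axes.
In Python, from workcell import state, capture, job_done, spot_in, grip_point_offset gives the robot as it stands. The module is installed in compiled form; this text tells all that it offers.
- The arm moves only by the tool carry_out, never from a script. Its argument "increments" is a list of rows, each a list of 5 numbers: the closure, from 0 (fully open) to 1 (shut), then the shift along the world's x, y, z in m, then the turn about the world's z in degrees. A call has 1 to 20 rows; each row is the pose to reach, as a shift and turn from the pose commanded when the call began; what a row does not reach only later rows make up. A row lasts 1/8 s, in which the tool goes at most 62.5 mm and 10.7 degrees, less where a joint would pass 70% of its speed; a pose out of reach is approached as far as the arm can. A call with a gripper value outside its range is refused whole. The fingers move at their own pace and stop on an object; "force" is the grip in N (left out, the last holds). Time passes only in rows, so rows that repeat a pose let the fingers close. It gives the time, the measured TCP pose, the force, the opening and the grip force at its end, in the units of the state.
- state(): the state, without advancing time (a new reading comes with each control period).
- capture(name): name is "scene" or "side" or "wrist"; returns a dict with "image" (400x640x3 uint8, red, green, blue), "range_z" (400x640 float32, m along the optical axis (not along the pixel's ray), 0 where there is no reading), "fx", "fy", "cx", "cy" (pixels), "rvec" (rotation vector, rad) and "tvec" (3), from world to camera coordinates, as OpenCV has them. Camera axes: x right, y down, z forward; pixel columns grow to the right and rows downward; lengths in m; the calibration is good to about 2 mm. The wrist camera is an equidistant fisheye: a pixel r from the principal point sees the ray r / f radians off the axis. A picture is of the moment at which its call begins.
- job_done(): hands the job in; it is judged then, once.
Trained networks look in a picture, given as the dict that the camera call returned (one of the last four; its "shot" number tells which), for a name from the list of things; names that differ only in an ending like _2 or _b are one class to them, and where a whole thing is asked for, a point or a joint stands for the part that bears it (a point fixed in the world has none). Each returns a list of dicts, best first, with "conf" (0 to 1); they miss things now and then, are a little off and sometimes report something else, mostly with a low value. They report only what shows in the picture. A call takes as long as a camera call.
- spot_in(picture, label): "position" ([column, row] in pixels, amid what is visible of it).
The state is a dict: "t": time; "joint_positions": joint angles; "qvel": joint speeds; "joint_efforts": joint torques, N m; "eef_pos": TCP position; "orientation": TCP orientation; "wrist_force": force on the tool from outside, world axes, zero at the start; "moment": the same for the moment, N m; "gripper_width": finger opening in m; "finger_force": force on a finger pad.
Only numpy, scipy, OpenCV 4.12 (cv2) and the standard library are available. Lean on these libraries where they do the work, as an engineer would, in place of code of your own. Each camera call takes 0.05 s, during which the arm holds its last target. There are 200 camera calls.

### The job

Take the thicker steel blow-off tube out of the wooden rack and push its foot straight down into the air outlet that it fits, through the collar and past the grip, until it is fully home on the stop inside; push gently and stop as soon as you feel it bottom. Then keep hold and tug it gently upward, just until the sprung collar lifts a few millimetres with it, to prove that it is held. Ease it back down so that the collar sits again, let go, and leave everything else where it is.

Things in the scene. Friction and masses are not known exactly. Their poses are not given: they have to be found in the camera images.
- air_tube: the thicker steel tube, 16 mm across, 128 mm long, about 0.1 kg, tapered nozzle at the top, 4 mm chamfer at the foot; it stands upright, 30 mm deep, in the rack's hole on the rack's +y side. Origin: centre of its foot; z runs up the tube. The plain part to grip is 4 to 96 mm above the foot; a grip 82 mm above the foot keeps the fingertips clear of rack and collar to the end
- thin_tube: a thinner tube of the same make, 10 mm in diameter, 128 mm long, in the rack's other hole; not to be used. Origin: centre of its foot
- tube_rack: fixed wooden rack block 46 x 112 x 40 mm, long side along its own y; two holes 30 mm deep, 60 mm apart, at y = +30 mm (thicker tube) and y = -30 mm (thinner tube). Origin: centre of its underside
- outlet: fixed air outlet that the thicker tube fits: upright round black body 40 mm across on a bolted 64 mm square flange, supply stub at its +x side, on top a grey collar 28 mm across with a 19 mm mouth. Below the collar sprung grip jaws, starting 14 mm under the mouth, drag on the tube with some 4 to 9 N as it goes in and do not let it out again. Origin: centre of its underside, 90 mm below the mouth
- outlet_mouth (a point): centre of that outlet's mouth (collar at rest), on its axis. The bore ends at a hidden solid stop 32 to 48 mm below the mouth, different each time and found only by feel: the force rises steeply above the jaws' drag. About 15 N in all on the hand is plenty; more than 24 N on the stop is too rough
- collar (a joint): height of that outlet's collar above its rest position, m: 0 at rest, 0.012 at most. It is sprung down: the grip jaws sit in it, so pulling on a gripped tube lifts it, with about 3.6 N at 2 mm, 6 N at 4 mm, 11 N at 8 mm; it sinks back when the pull stops
- small_outlet: fixed air outlet of the same make and outside size whose mouth is only 11 mm wide, for thinner tubes; the two outlets trade places. Origin: centre of its underside
- velvet_block: bystander: cleaning block with a wooden back, 55 x 85 x 42 mm, between the outlets. Origin: centre of its underside
- lamp_carton: bystander: small pale carton 36 x 98 x 30 mm, at the back. Origin: centre of its underside
- canister_dark: bystander: dark lidded canister 35 mm across, 48 mm high. Origin: centre of its underside
- can_white: bystander: flat lidded can 50 mm across, 22 mm high, near the left edge. Origin: centre of its underside
- canister_white: bystander: pale lidded canister 27 mm across, 34 mm high, at the back. Origin: centre of its underside
- marker_black_2: bystander: marker pen 138 mm long, 13 mm thick, lying at the right of the rack. Origin: centre of its underside

How it is judged:
By the outcome, as a careful person would: the job done as asked, in the order asked, and still so for the second after the job is handed in, with the robot touching nothing.
It also fails if it takes over 64 s, if anything falls off the work surface, if the arm or the gripper's body presses on something with over 40 N, if the wrist force passes 120 N, or if a joint passes its speed limit or range.

## Working session

There is one attempt and no reset: what is moved stays moved. The work goes in short steps, Python scripts to look and compute and a tool call to move; the robot and the scene stay as the last step left them, time stands still between calls to the robot, and variables do not carry over. Pictures are saved under pics/ and viewed, at most 10 in all, crops included, and the job is handed in when it is done.

Besides the shell and the picture viewer there is one more tool, called after ">>>" as a command line: name --pt "numbers of a row" for each row, then --argument value for the rest. carry_out: Moves the arm, as the interface text tells. Its arguments: {"type":"object","properties":{"increments":{"type":"array"},"force":{"type":"number"}},"required":["increments"]}

```bash
mkdir -p pics
cat > h.py <<'E'
import numpy as np, cv2
from workcell import *
def save(p,n,crop=None,s=1):
    im=p["image"][:,:,::-1]
    if crop: a,b,c,d=crop; im=im[b:d,a:c]
    cv2.imwrite("pics/"+n,cv2.resize(im,None,fx=s,fy=s,interpolation=cv2.INTER_CUBIC))
def RT(p): return cv2.Rodrigues(np.array(p["rvec"],float))[0],np.array(p["tvec"],float).ravel()
def ray(p,u,v,fish=False):
    a=np.array([(u-p["cx"])/p["fx"],(v-p["cy"])/p["fy"]])
    if fish:
        r=np.hypot(*a); d=np.array([*(a/r*np.sin(r)),np.cos(r)]) if r>0 else np.array([0,0,1.])
    else: d=np.array([*a,1.])
    R,t=RT(p); return -R.T@t, R.T@d
def atz(p,u,v,z,fish=False):
    c,d=ray(p,u,v,fish); return c+d*(z-c[2])/d[2]
def cloud(p):  # pinhole world cloud
    z=p["range_z"]; v,u=np.mgrid[:z.shape[0],:z.shape[1]]
    P=np.stack([(u-p["cx"])/p["fx"]*z,(v-p["cy"])/p["fy"]*z,z],-1)
    R,t=RT(p); W=(P-t)@R; W[z==0]=np.nan; return W
E
python3 - <<'E'
from h import *
print(state()); print(grip_point_offset)
for n in ["scene","side","wrist"]:
    p=capture(n); save(p,n+"0.png")
    c,_=ray(p,320,200,n=="wrist"); print(n,c,p["fx"],p["cx"],p["cy"])
    for l in ["air_tube","thin_tube","tube_rack","outlet","small_outlet","outlet_mouth","velvet_block"]:
        print(l,[(np.round(d["position"]).tolist(),round(d["conf"],2)) for d in spot_in(p,l)][:3])
E
```

```text
{'t': 0.0, 'joint_positions': array([-1.25799777e+00,  2.76543026e-01,  1.50611180e+00, -7.84358133e-06,
        1.36070400e+00, -1.21021487e-01]), 'qvel': array([ 0.00101899,  0.00029845, -0.00038164,  0.00112645, -0.00031042,
        0.00026739]), 'joint_efforts': array([-1.15409235e-03, -4.04583335e+01, -2.37225777e+01,  7.00368639e-02,
        3.48059891e-02, -1.26688565e-04]), 'eef_pos': array([ 0.24150005, -0.5211984 ,  0.20464289]), 'orientation': array([[ 9.07366025e-01,  4.20341045e-01, -5.50790406e-04],
       [ 4.20341355e-01, -9.07364496e-01,  1.67811143e-03],
       [ 2.05611454e-04, -1.75418129e-03, -9.99998440e-01]]), 'wrist_force': array([-0.85785424, -0.29699587, -0.42416559]), 'moment': array([ 0.02347628,  0.05760005, -0.0558332 ]), 'finger_force': 0.0, 'gripper_width': 0.09379445858864875}
-0.0188
scene [0.25727202 0.68739517 0.79842318] 428.9781270745921 321.7761518367532 198.76709365955435
air_tube [([352.0, 236.0], 0.66)]
thin_tube [([364.0, 221.0], 0.63)]
tube_rack [([355.0, 248.0], 0.97)]
outlet [([269.0, 264.0], 0.56)]
small_outlet [([337.0, 187.0], 0.94)]
outlet_mouth [([267.0, 265.0], 0.65), ([305.0, 218.0], 0.23)]
velvet_block [([305.0, 216.0], 0.69)]
side [ 0.56075413 -0.48874834  0.6536034 ] 372.9631508594215 321.44327021018205 208.18975134791003
air_tube [([274.0, 201.0], 0.54)]
thin_tube []
tube_rack [([273.0, 229.0], 0.86)]
outlet [([329.0, 188.0], 0.73)]
small_outlet [([332.0, 271.0], 0.56)]
outlet_mouth [([334.0, 186.0], 0.83)]
velvet_block [([333.0, 230.0], 0.94)]
wrist [ 0.3005365 -0.4945439  0.3855364] 309.70691628693146 316.1925773233584 202.95768325815277
air_tube []
thin_tube []
tube_rack []
outlet []
small_outlet []
outlet_mouth []
velvet_block []
```

View pics/scene0.png

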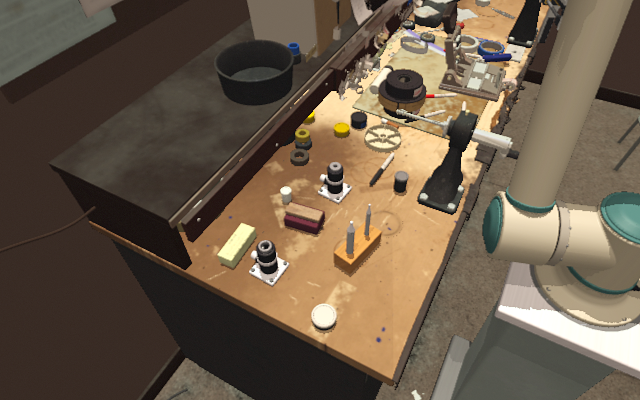

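View pics/side0.png

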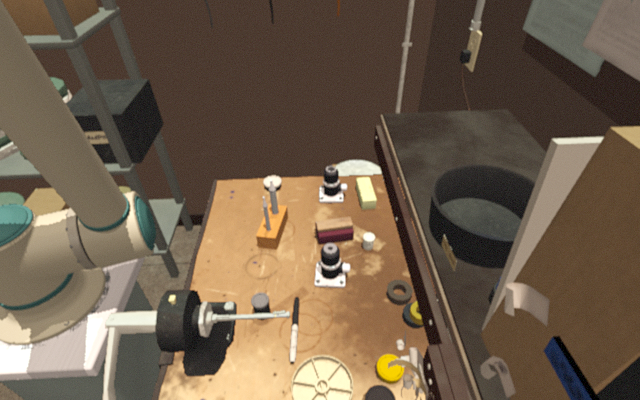

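The scene picture shows the rack at (357,250) with the thick tube near (351,240) and the thin one near (367,218). The outlets are at (267,260) and (335,180), with the velvet block between them. The side view agrees with this. Next I'll measure positions from depth and zoom in on the mouths.

Run:
```python
from h import *
ps,pd=capture("scene"),capture("side")
a=cv2.resize(ps["image"][150:290,230:400,::-1],None,fx=4,fy=4,interpolation=cv2.INTER_CUBIC)
cv2.imwrite("pics/zs.png",a)
a=cv2.resize(pd["image"][150:295,230:390,::-1],None,fx=4,fy=4,interpolation=cv2.INTER_CUBIC)
cv2.imwrite("pics/zd.png",a)
for n,p in (("scene",ps),("side",pd)):
    W=cloud(p).reshape(-1,3); W=W[np.isfinite(W).all(1)]
    W=W[(W[:,0]>.25)&(W[:,0]<.85)&(W[:,1]>-.4)&(W[:,1]<.5)]
    for lo,hi in ((.072,.1),(.1,.15)):
        S=W[(W[:,2]>lo)&(W[:,2]<hi)]
        q=np.round((S[:,:2]-[.25,-.4])/.004).astype(int)
        m=np.zeros((240,240),np.uint8); m[q[:,0],q[:,1]]=255
        k,l=cv2.connectedComponents(cv2.dilate(m,np.ones((5,5))))
        L=l[q[:,0],q[:,1]]
        for i in range(1,k):
            s=S[L==i]
            if len(s)>8: print(n,lo,len(s),s.mean(0).round(3),s.min(0).round(3),s.max(0).round(3))
```

```text
scene 0.072 231 [ 0.353 -0.116  0.085] [ 0.335 -0.159  0.072] [ 0.375 -0.1    0.1  ]
scene 0.072 42 [0.455 0.141 0.085] [0.451 0.137 0.072] [0.46  0.143 0.1  ]
scene 0.072 60 [0.466 0.202 0.086] [0.46  0.196 0.073] [0.476 0.205 0.099]
scene 0.072 564 [ 0.567 -0.335  0.081] [ 0.506 -0.4    0.072] [ 0.644 -0.301  0.1  ]
scene 0.072 28 [ 0.577 -0.387  0.094] [ 0.565 -0.394  0.088] [ 0.59  -0.377  0.099]
scene 0.072 196 [0.59  0.03  0.083] [0.573 0.005 0.072] [0.612 0.046 0.091]
scene 0.072 252 [0.608 0.301 0.083] [0.591 0.279 0.072] [0.632 0.318 0.093]
scene 0.072 49 [ 0.687 -0.333  0.085] [ 0.673 -0.4    0.072] [ 0.701 -0.294  0.1  ]
scene 0.072 273 [0.797 0.383 0.086] [0.769 0.364 0.072] [0.85  0.388 0.1  ]
scene 0.072 43 [0.809 0.23  0.086] [0.804 0.168 0.075] [0.818 0.285 0.093]
scene 0.1 500 [ 0.352 -0.137  0.134] [ 0.251 -0.169  0.1  ] [ 0.518 -0.113  0.15 ]
scene 0.1 47 [0.455 0.14  0.116] [0.451 0.134 0.1  ] [0.459 0.144 0.139]
scene 0.1 88 [0.466 0.199 0.117] [0.46  0.189 0.1  ] [0.474 0.206 0.139]
scene 0.1 572 [ 0.571 -0.358  0.108] [ 0.52 -0.4   0.1 ] [ 0.626 -0.316  0.113]

[... 472 characters left out ...]
9]
side 0.072 60 [0.467 0.186 0.086] [0.458 0.182 0.073] [0.474 0.192 0.099]
side 0.072 272 [0.59  0.014 0.083] [ 0.572 -0.     0.072] [0.609 0.034 0.091]
side 0.072 153 [0.609 0.288 0.082] [0.592 0.273 0.072] [0.628 0.309 0.091]
side 0.072 21 [ 0.69  -0.223  0.098] [ 0.684 -0.232  0.095] [ 0.696 -0.219  0.1  ]
side 0.1 571 [ 0.26  -0.206  0.131] [ 0.25  -0.252  0.1  ] [ 0.314 -0.178  0.15 ]
side 0.1 468 [ 0.383 -0.189  0.14 ] [ 0.331 -0.214  0.1  ] [ 0.516 -0.124  0.15 ]
side 0.1 50 [0.454 0.131 0.116] [0.449 0.127 0.1  ] [0.459 0.135 0.138]
side 0.1 75 [0.466 0.188 0.116] [0.458 0.183 0.1  ] [0.474 0.194 0.138]
side 0.1 2668 [ 0.713 -0.122  0.129] [ 0.656 -0.302  0.1  ] [0.73  0.364 0.15 ]
```

View pics/zs.png

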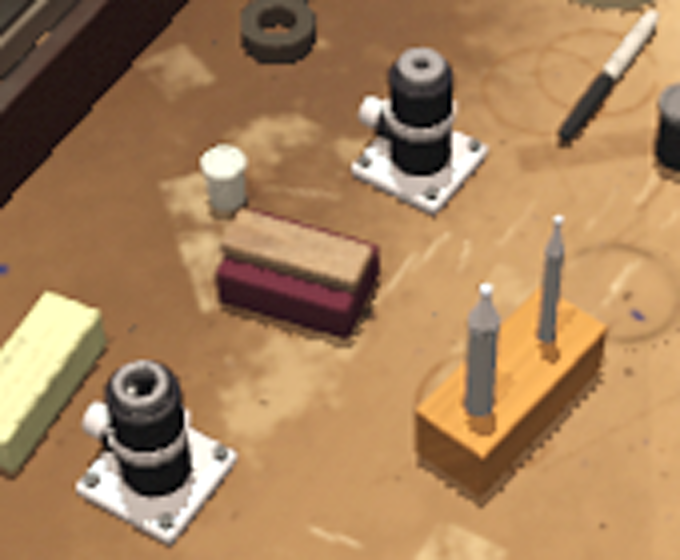

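View pics/zd.png

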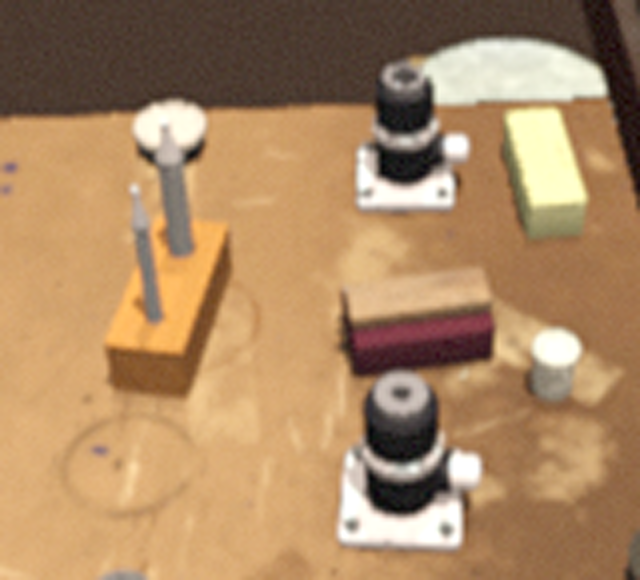

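The outlet with the wide mouth is the one on the +y side, at about (0.609, 0.295). The thick tube is at about (0.467, 0.193) and the thin one at about (0.455, 0.136). Before moving I'll check the heights along the path and around the outlet.

Run:
```python
from h import *
M=np.full((12,16),np.nan)
for n in ("scene","side"):
    W=cloud(capture(n)).reshape(-1,3); W=W[np.isfinite(W).all(1)]
    W=W[(W[:,0]>.2)&(W[:,0]<.8)&(W[:,1]>-.4)&(W[:,1]<.4)&(W[:,2]<.6)]
    for w in W:
        i,j=int((w[0]-.2)/.05),int((w[1]+.4)/.05); M[i,j]=np.nanmax([M[i,j],w[2]])
print("cols y=-.4.. rows x=.2.. (cm)"); print((M*100).round(0))
```

```text
cols y=-.4.. rows x=.2.. (cm)
[[-87. -87.  10.  14.  17.  16.  56.  56.  50.  31.  20.  nan  nan  nan
   nan  nan]
 [  1.   1.  10.  14.  17.  16.  55.   0.   1.   1.   1.   1.   1.   1.
    1.   1.]
 [  1.   1.   1.  18.  21.  19.   7.   2.   0.   0.   0.   0.   0.   0.
    0.   0.]
 [ nan   1.   0.  18.  21.  20.   7.   2.   0.   0.   0.   0.   0.   0.
    0.   0.]
 [  1.   1.   0.   0.  16.   0.   5.   5.   0.   0.  11.   4.   4.   0.
    2.   2.]
 [  2.   2.   0.   0.  16.   0.   5.   5.   0.   0.  14.  14.  13.   0.
    2.   2.]
 [ 11.  11.   2.   2.  16.   2.   2.   2.   0.   0.   0.   0.   0.   0.
    0.   0.]
 [ 11.  11.   7.   2.   2.   0.   0.   8.   9.   2.   4.   4.   0.   9.
    9.   0.]
 [ 11.  11.   3.   3.   2.   0.   0.   2.   9.   1.   4.   4.   0.   9.
    9.   0.]
 [ 15.  14.  15.  14.  13.   0.   0.   0.   0.   4.   4.   4.   3.   4.
    4.   0.]
 [ 20.  25.  36.  19.  27.  27.  19.  19.  19.  19.  19.  19.  19.  19.
   19.  19.]
 [ 41.  47.  50.  50.  27.  27.  27.  27.  27.  19.  19.  19.  19.  19.
   19.  19.]]
```

>>> carry_out --pt "0 0 0 0.05 0" --pt "0 0 0 0.1 0" --pt "0 0 0 0.15 0" --pt "0 0.016 0.05 0.15 4" --pt "0 0.032 0.1 0.15 8" --pt "0 0.048 0.15 0.15 12" --pt "0 0.064 0.2 0.15 16" --pt "0 0.08 0.25 0.15 20" --pt "0 0.096 0.3 0.15 24" --pt "0 0.112 0.35 0.15 28" --pt "0 0.128 0.4 0.15 32" --pt "0 0.144 0.45 0.15 36" --pt "0 0.16 0.5 0.15 40" --pt "0 0.176 0.55 0.15 44" --pt "0 0.192 0.6 0.14 48" --pt "0 0.208 0.66 0.1 51" --pt "0 0.22 0.7 0.05 53" --pt "0 0.224 0.714 0.0 53.4" --pt "0 0.224 0.714 0.0 53.4" --pt "0 0.224 0.714 0.0 53.4"

```text
t: 3.9
eef_pos: [0.4665, 0.1919, 0.207]
orientation: [[0.204, 0.979, 0.002], [0.979, -0.204, -0.0], [0.0, 0.002, -1.0]]
wrist_force: [-0.3, 0.5, 0.7]
gripper_width: 0.0943
finger_force: 0.0
```

Run:
```python
from h import *
s=state(); print(s["eef_pos"],s["orientation"].round(3).tolist(),s["wrist_force"],s["joint_positions"].round(2))
p=capture("wrist"); save(p,"w1.png")
for l in ["air_tube","thin_tube","tube_rack","outlet","outlet_mouth"]:
    print(l,[(np.round(d["position"]).tolist(),round(d["conf"],2)) for d in spot_in(p,l)][:3])
R,t=RT(p)
def proj(X):
    c=R@np.array(X)+t; th=np.arctan2(np.hypot(c[0],c[1]),c[2]); k=th/np.hypot(c[0],c[1])
    return (p["cx"]+p["fx"]*k*c[0]).round(1),(p["cy"]+p["fy"]*k*c[1]).round(1)
for X in [(.4665,.193,.138),(.4665,.193,.106),(.4665,.193,.04),(.4545,.1355,.138),(.4545,.1355,.04),(.609,.295,.09)]: print(X,proj(X))
```

```text
[0.46647724 0.1918711  0.20697142] [[0.204, 0.979, 0.002], [0.979, -0.204, -0.0], [0.0, 0.002, -1.0]] [-0.31072912  0.45826299  0.73121585] [ 0.25  0.17  1.65 -0.    1.32  0.46]
air_tube [([317.0, 193.0], 0.93)]
thin_tube [([314.0, 252.0], 0.71)]
tube_rack [([318.0, 211.0], 0.57)]
outlet [([416.0, 78.0], 0.97)]
outlet_mouth [([275.0, 66.0], 0.73), ([418.0, 80.0], 0.59), ([313.0, 254.0], 0.54)]
(0.4665, 0.193, 0.138) (np.float64(316.0), np.float64(209.4))
(0.4665, 0.193, 0.106) (np.float64(315.9), np.float64(200.8))
(0.4665, 0.193, 0.04) (np.float64(315.8), np.float64(188.0))
(0.4545, 0.1355, 0.138) (np.float64(316.0), np.float64(273.3))
(0.4545, 0.1355, 0.04) (np.float64(315.8), np.float64(236.8))
(0.609, 0.295, 0.09) (np.float64(434.9), np.float64(71.5))
```

View pics/w1.png

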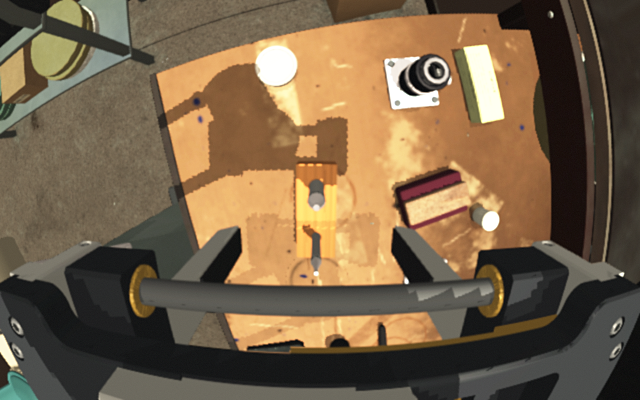

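The wrist view puts the thick tube's tip at (317,209), the thin tip at (315,273) and the mouth at (435,71). All three match my projections, so I'll go down and grip.

>>> carry_out --pt "0 0 0.001 -0.03 0" --pt "0 0 0.001 -0.06 0" --pt "0 0 0.001 -0.09 0" --pt "0 0 0.001 -0.115 0" --pt "0 0 0.001 -0.134 0" --pt "0 0 0.001 -0.134 0" --pt "0.4 0 0.001 -0.134 0" --pt "0.7 0 0.001 -0.134 0" --pt "0.9 0 0.001 -0.134 0" --pt "1 0 0.001 -0.134 0" --pt "1 0 0.001 -0.134 0" --pt "1 0 0.001 -0.134 0" --pt "1 0 0.001 -0.134 0" --pt "1 0 0.001 -0.134 0" --force 45

```text
t: 5.95
eef_pos: [0.4657, 0.1932, 0.0714]
orientation: [[0.204, 0.979, -0.0], [0.979, -0.204, -0.0], [-0.0, 0.0, -1.0]]
wrist_force: [0.5, 0.0, -0.4]
gripper_width: 0.0176
finger_force: 0.1
```

>>> carry_out --pt "1 0 0 0 0" --pt "1 0 0 0 0" --pt "1 0 0 0 0" --pt "1 0 0 0 0"

```text
t: 6.45
eef_pos: [0.4658, 0.1932, 0.0715]
orientation: [[0.204, 0.979, 0.0], [0.979, -0.204, -0.0], [0.0, 0.0, -1.0]]
wrist_force: [0.1, 0.4, -0.3]
gripper_width: 0.0152
finger_force: 45.0
```

>>> carry_out --pt "1 0 0 0.015 0" --pt "1 0 0 0.035 0" --pt "1 0 0 0.06 0" --pt "1 0 0 0.085 0" --pt "1 0 0 0.11 0" --pt "1 0.014 0.01 0.11 -8" --pt "1 0.028 0.02 0.11 -16" --pt "1 0.042 0.03 0.11 -24" --pt "1 0.056 0.04 0.11 -32" --pt "1 0.07 0.05 0.11 -40" --pt "1 0.084 0.06 0.11 -48" --pt "1 0.098 0.07 0.11 -56" --pt "1 0.112 0.08 0.11 -64" --pt "1 0.126 0.09 0.11 -71" --pt "1 0.136 0.098 0.11 -76" --pt "1 0.143 0.102 0.11 -78" --pt "1 0.143 0.102 0.11 -78" --pt "1 0.143 0.102 0.11 -78"

```text
t: 8.7
eef_pos: [0.6081, 0.2949, 0.1816]
orientation: [[1.0, 0.005, -0.001], [0.005, -1.0, -0.0], [-0.001, 0.0, -1.0]]
wrist_force: [-0.1, -0.6, -0.9]
gripper_width: 0.0152
finger_force: 45.0
```

Run:
```python
from h import *
s=state(); print(s["eef_pos"],s["wrist_force"],s["orientation"].round(3).tolist())
ims=[]
for n,c in (("scene",(215,180,315,290)),("side",(280,120,380,230))):
    p=capture(n); W=cloud(p)
    ok=(abs(W[...,0]-.609)<.05)&(abs(W[...,1]-.295)<.05)
    A=W[ok&(W[...,2]>.086)&(W[...,2]<.096)]; B=W[ok&(W[...,2]>.125)&(W[...,2]<.16)]
    C=W[ok&(W[...,2]<.085)&(W[...,2]>.045)]
    for S in (A,B,C): print(n,len(S),S.mean(0).round(4),S.min(0).round(4),S.max(0).round(4)) if len(S) else print(n,0)
    x0,y0,x1,y1=c; ims.append(cv2.resize(p["image"][y0:y1,x0:x1,::-1],(400,440),interpolation=cv2.INTER_CUBIC))
cv2.imwrite("pics/c2.png",np.hstack(ims))
p=capture("wrist"); save(p,"w2.png"); print([(d["position"],d["conf"]) for d in spot_in(p,"outlet_mouth")])
```

```text
[0.60809117 0.29490368 0.18161387] [-0.08253257 -0.62478526 -0.92373731] [[1.0, 0.005, -0.001], [0.005, -1.0, -0.0], [-0.001, 0.0, -1.0]]
scene 85 [0.6107 0.2986 0.0889] [0.5977 0.2847 0.086 ] [0.6247 0.3113 0.0922]
scene 92 [0.6078 0.2997 0.1426] [0.6032 0.2915 0.1263] [0.6173 0.3038 0.1595]
scene 352 [0.6054 0.3046 0.0685] [0.5897 0.2784 0.0457] [0.631  0.3191 0.085 ]
side 37 [0.6094 0.2937 0.0882] [0.5972 0.277  0.0861] [0.623  0.3065 0.0905]
side 77 [0.6094 0.2855 0.1432] [0.6025 0.2817 0.1255] [0.6177 0.2927 0.1599]
side 239 [0.6089 0.2818 0.0673] [0.5888 0.2713 0.0454] [0.6284 0.3097 0.085 ]
[([314.4, 184.6], 0.58)]
```

View pics/c2.png

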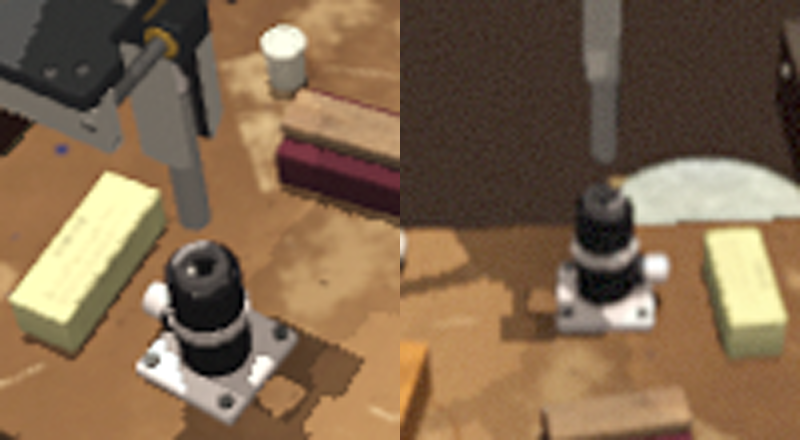

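View pics/w2.png

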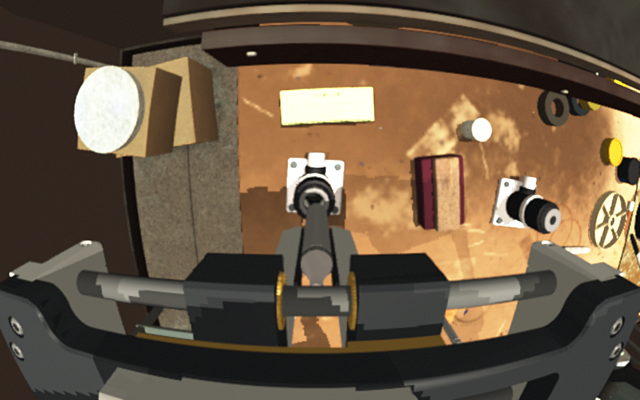

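The tube hangs over the mouth and looks nearly aligned in both views. I'll fit circles to the depth data so the camera bias cancels between tube and collar.

Run:
```python
from h import *
from scipy.optimize import least_squares
for n in ("scene","side"):
    p=capture(n); W=cloud(p); c=ray(p,320,200)[0]
    ok=(abs(W[...,0]-.609)<.035)&(abs(W[...,1]-.295)<.035)
    out={}
    for nm,lo,hi,r in (("tube",.122,.148,.008),("tubeL",.122,.135,.008),("collar",.076,.086,.014),("body",.03,.072,.02)):
        S=W[ok&(W[...,2]>lo)&(W[...,2]<hi)][:,:2]
        f=least_squares(lambda q:np.hypot(*(S-q).T)-r,[.609,.295],loss="soft_l1",f_scale=.001)
        # silhouette mid-bearing from camera
        b=np.arctan2(S[:,1]-c[1],S[:,0]-c[0]); out[nm]=f.x
        print(n,nm,len(S),f.x.round(4),"rms",np.sqrt(np.mean(f.fun**2)).round(4),"midbearing deg",np.degrees((b.min()+b.max())/2).round(3),"width",np.degrees(b.max()-b.min()).round(2))
```

```text
scene tube 62 [0.6121 0.2949] rms 0.0007 midbearing deg -47.886 width 1.68
scene tubeL 30 [0.6122 0.295 ] rms 0.0007 midbearing deg -47.831 width 1.57
scene collar 135 [0.6089 0.3004] rms 0.0035 midbearing deg -47.715 width 4.19
scene body 274 [0.612  0.2978] rms 0.0031 midbearing deg -47.457 width 5.02
side tube 57 [0.6102 0.2917] rms 0.001 midbearing deg 86.376 width 1.1
side tubeL 28 [0.6101 0.2922] rms 0.0009 midbearing deg 86.376 width 1.1
side collar 92 [0.6094 0.2898] rms 0.0031 midbearing deg 86.381 width 2.66
side body 223 [0.6101 0.2938] rms 0.0031 midbearing deg 85.981 width 3.91
```

>>> carry_out --pt "1 0 0.0015 -0.01 0" --pt "1 0 0.0015 -0.02 0" --pt "1 0 0.0015 -0.026 0" --pt "1 0 0.0015 -0.03 0" --pt "1 0 0.0015 -0.033 0" --pt "1 0 0.0015 -0.036 0" --pt "1 0 0.0015 -0.039 0" --pt "1 0 0.0015 -0.039 0"

```text
t: 10.0
eef_pos: [0.6086, 0.2967, 0.1423]
orientation: [[1.0, 0.004, -0.0], [0.004, -1.0, -0.0], [-0.0, 0.0, -1.0]]
wrist_force: [0.7, -0.5, -1.2]
gripper_width: 0.0153
finger_force: 45.0
```

>>> carry_out --pt "1 0 0 -0.002 0" --pt "1 0 0 -0.004 0" --pt "1 0 0 -0.006 0" --pt "1 0 0 -0.008 0" --pt "1 0 0 -0.01 0" --pt "1 0 0 -0.01 0"

```text
t: 10.75
eef_pos: [0.6089, 0.2969, 0.1333]
orientation: [[1.0, 0.004, 0.001], [0.004, -1.0, 0.0], [0.001, -0.0, -1.0]]
wrist_force: [-0.9, -0.6, 3.0]
gripper_width: 0.015
finger_force: 45.0
```

>>> carry_out --pt "1 0 0 -0.002 0" --pt "1 0 0 -0.004 0" --pt "1 0 0 -0.006 0" --pt "1 0 0 -0.008 0" --pt "1 0 0 -0.01 0" --pt "1 0 0 -0.01 0"

```text
t: 11.5
eef_pos: [0.6078, 0.2974, 0.1218]
orientation: [[1.0, 0.004, -0.002], [0.004, -1.0, 0.001], [-0.002, -0.001, -1.0]]
wrist_force: [-0.7, 2.7, 1.2]
gripper_width: 0.0153
finger_force: 45.0
```

>>> carry_out --pt "1 0 0 -0.0007 0" --pt "1 0 0 -0.0015 0"

```text
t: 11.75
eef_pos: [0.608, 0.2973, 0.1211]
orientation: [[1.0, 0.005, -0.001], [0.005, -1.0, 0.001], [-0.001, -0.001, -1.0]]
wrist_force: [-3.4, 3.2, 6.1]
gripper_width: 0.0153
finger_force: 45.0
```

>>> carry_out --pt "1 -0.0003 0.0003 -0.0005 0" --pt "1 -0.0005 0.0005 -0.001 0"

```text
t: 12.0
eef_pos: [0.608, 0.2974, 0.1205]
orientation: [[1.0, 0.005, 0.0], [0.005, -1.0, 0.0], [0.0, -0.0, -1.0]]
wrist_force: [-3.0, 1.7, 5.3]
gripper_width: 0.0151
finger_force: 45.0
```

>>> carry_out --pt "1 -0.0003 0 -0.0005 0" --pt "1 -0.0005 0 -0.001 0"

```text
t: 12.25
eef_pos: [0.6081, 0.2973, 0.1198]
orientation: [[1.0, 0.005, 0.001], [0.005, -1.0, 0.0], [0.001, -0.0, -1.0]]
wrist_force: [-1.9, 2.5, 5.5]
gripper_width: 0.015
finger_force: 45.0
```

>>> carry_out --pt "1 0 0 -0.0005 0" --pt "1 0 0 -0.001 0"

```text
t: 12.5
eef_pos: [0.6083, 0.2973, 0.119]
orientation: [[1.0, 0.005, 0.002], [0.005, -1.0, 0.0], [0.002, -0.0, -1.0]]
wrist_force: [-1.7, 1.3, 5.9]
gripper_width: 0.0155
finger_force: 45.0
```

>>> carry_out --pt "1 0 0 -0.0005 0" --pt "1 0 0 -0.001 0"

```text
t: 12.75
eef_pos: [0.6085, 0.2973, 0.1181]
orientation: [[1.0, 0.005, 0.002], [0.005, -1.0, 0.0], [0.002, -0.0, -1.0]]
wrist_force: [-0.7, 1.0, 6.4]
gripper_width: 0.0154
finger_force: 45.0
```

>>> carry_out --pt "1 0 0 -0.0005 0" --pt "1 0 0 -0.001 0"

```text
t: 13.0
eef_pos: [0.6087, 0.2973, 0.1172]
orientation: [[1.0, 0.005, 0.003], [0.005, -1.0, 0.0], [0.003, -0.0, -1.0]]
wrist_force: [-1.9, 0.9, 6.7]
gripper_width: 0.0153
finger_force: 45.0
```

>>> carry_out --pt "1 0 0 -0.0005 0" --pt "1 0 0 -0.001 0"

```text
t: 13.25
eef_pos: [0.6088, 0.2972, 0.1163]
orientation: [[1.0, 0.005, 0.003], [0.005, -1.0, 0.0], [0.003, -0.0, -1.0]]
wrist_force: [-2.0, 1.3, 7.1]
gripper_width: 0.0152
finger_force: 45.0
```

>>> carry_out --pt "1 0 0 -0.0005 0" --pt "1 0 0 -0.001 0"

```text
t: 13.5
eef_pos: [0.6089, 0.2971, 0.1153]
orientation: [[1.0, 0.005, 0.003], [0.005, -1.0, -0.0], [0.003, 0.0, -1.0]]
wrist_force: [-2.3, 0.8, 7.7]
gripper_width: 0.0157
finger_force: 45.0
```

>>> carry_out --pt "1 0 0 -0.0005 0" --pt "1 0 0 -0.001 0"

```text
t: 13.75
eef_pos: [0.6089, 0.297, 0.1143]
orientation: [[1.0, 0.005, 0.003], [0.005, -1.0, -0.0], [0.003, 0.0, -1.0]]
wrist_force: [-1.1, 1.7, 7.2]
gripper_width: 0.0152
finger_force: 45.0
```

>>> carry_out --pt "1 0 0 -0.0005 0" --pt "1 0 0 -0.001 0"

```text
t: 14.0
eef_pos: [0.6089, 0.2969, 0.1133]
orientation: [[1.0, 0.005, 0.003], [0.005, -1.0, -0.0], [0.003, 0.0, -1.0]]
wrist_force: [-1.6, -0.1, 6.5]
gripper_width: 0.0155
finger_force: 45.0
```

>>> carry_out --pt "1 0 0 -0.0005 0" --pt "1 0 0 -0.001 0"

```text
t: 14.25
eef_pos: [0.6089, 0.2969, 0.1123]
orientation: [[1.0, 0.005, 0.003], [0.005, -1.0, -0.0], [0.003, 0.0, -1.0]]
wrist_force: [-0.6, 0.4, 7.1]
gripper_width: 0.0152
finger_force: 45.0
```

>>> carry_out --pt "1 0 0 -0.0005 0" --pt "1 0 0 -0.001 0"

```text
t: 14.5
eef_pos: [0.6089, 0.2969, 0.1113]
orientation: [[1.0, 0.005, 0.003], [0.005, -1.0, -0.0], [0.003, 0.0, -1.0]]
wrist_force: [-2.2, 0.5, 7.1]
gripper_width: 0.0153
finger_force: 45.0
```

>>> carry_out --pt "1 0 0 -0.0005 0" --pt "1 0 0 -0.001 0"

```text
t: 14.75
eef_pos: [0.6089, 0.2969, 0.1103]
orientation: [[1.0, 0.005, 0.003], [0.005, -1.0, -0.0], [0.003, 0.0, -1.0]]
wrist_force: [-1.4, 1.3, 7.8]
gripper_width: 0.0152
finger_force: 45.0
```

>>> carry_out --pt "1 0 0 -0.0005 0" --pt "1 0 0 -0.001 0"

```text
t: 15.0
eef_pos: [0.6089, 0.2969, 0.1093]
orientation: [[1.0, 0.005, 0.003], [0.005, -1.0, -0.0], [0.003, 0.0, -1.0]]
wrist_force: [-1.3, -0.2, 7.0]
gripper_width: 0.0151
finger_force: 45.0
```

>>> carry_out --pt "1 0 0 -0.0005 0" --pt "1 0 0 -0.001 0"

```text
t: 15.25
eef_pos: [0.6089, 0.2969, 0.1083]
orientation: [[1.0, 0.005, 0.003], [0.005, -1.0, -0.0], [0.003, 0.0, -1.0]]
wrist_force: [-2.2, 1.1, 7.5]
gripper_width: 0.0154
finger_force: 45.0
```

>>> carry_out --pt "1 0 0 -0.0005 0" --pt "1 0 0 -0.001 0"

```text
t: 15.5
eef_pos: [0.6089, 0.2969, 0.1073]
orientation: [[1.0, 0.005, 0.003], [0.005, -1.0, -0.0], [0.003, 0.0, -1.0]]
wrist_force: [-1.8, 0.2, 7.6]
gripper_width: 0.0155
finger_force: 45.0
```

>>> carry_out --pt "1 0 0 -0.0005 0" --pt "1 0 0 -0.001 0"

```text
t: 15.75
eef_pos: [0.6089, 0.2969, 0.1063]
orientation: [[1.0, 0.005, 0.003], [0.005, -1.0, -0.0], [0.003, 0.0, -1.0]]
wrist_force: [-0.7, 1.1, 6.5]
gripper_width: 0.0151
finger_force: 45.0
```

>>> carry_out --pt "1 0 0 -0.0005 0" --pt "1 0 0 -0.001 0"

```text
t: 16.0
eef_pos: [0.6089, 0.2969, 0.1053]
orientation: [[1.0, 0.005, 0.003], [0.005, -1.0, -0.0], [0.003, 0.0, -1.0]]
wrist_force: [-2.2, 0.3, 8.1]
gripper_width: 0.0152
finger_force: 45.0
```

>>> carry_out --pt "1 0 0 -0.0005 0" --pt "1 0 0 -0.001 0"

```text
t: 16.25
eef_pos: [0.609, 0.2969, 0.1052]
orientation: [[1.0, 0.005, 0.004], [0.005, -1.0, -0.0], [0.004, 0.0, -1.0]]
wrist_force: [-2.9, 0.9, 12.5]
gripper_width: 0.0156
finger_force: 45.0
```

>>> carry_out --pt "1 0 0 -0.0003 0" --pt "1 0 0 -0.0003 0"

```text
t: 16.5
eef_pos: [0.609, 0.2969, 0.1052]
orientation: [[1.0, 0.005, 0.004], [0.005, -1.0, -0.0], [0.004, 0.0, -1.0]]
wrist_force: [-3.2, 1.1, 11.9]
gripper_width: 0.0154
finger_force: 45.0
```

>>> carry_out --pt "1 0 0 -0.0003 0" --pt "1 0 0 -0.0006 0"

```text
t: 16.75
eef_pos: [0.6091, 0.2969, 0.1052]
orientation: [[1.0, 0.005, 0.004], [0.005, -1.0, -0.0], [0.004, 0.0, -1.0]]
wrist_force: [-3.5, -0.0, 15.9]
gripper_width: 0.0151
finger_force: 45.0
```

The tube is on the stop at about 46 mm depth: 16 N, no further motion. Now the tug.

>>> carry_out --pt "1 0 0 0.001 0" --pt "1 0 0 0.002 0" --pt "1 0 0 0.003 0" --pt "1 0 0 0.004 0" --pt "1 0 0 0.004 0"

```text
t: 17.38
eef_pos: [0.6087, 0.297, 0.1059]
orientation: [[1.0, 0.004, 0.002], [0.004, -1.0, -0.001], [0.002, 0.001, -1.0]]
wrist_force: [1.7, 1.4, 2.3]
gripper_width: 0.0153
finger_force: 45.0
```

>>> carry_out --pt "1 0 0 0.001 0" --pt "1 0 0 0.002 0" --pt "1 0 0 0.003 0" --pt "1 0 0 0.003 0"

```text
t: 17.88
eef_pos: [0.6084, 0.297, 0.1086]
orientation: [[1.0, 0.004, 0.001], [0.004, -1.0, -0.001], [0.001, 0.001, -1.0]]
wrist_force: [4.7, 0.9, -4.9]
gripper_width: 0.0149
finger_force: 45.0
```

>>> carry_out --pt "1 0.0003 0 0.0007 0" --pt "1 0.0005 0 0.0013 0" --pt "1 0.0005 0 0.0013 0" --pt "1 0.0005 0 0.0013 0"

```text
t: 18.38
eef_pos: [0.6084, 0.297, 0.1098]
orientation: [[1.0, 0.004, 0.0], [0.004, -1.0, -0.001], [0.0, 0.001, -1.0]]
wrist_force: [5.2, 0.3, -8.4]
gripper_width: 0.0153
finger_force: 45.0
```

Run:
```python
from h import *
s=state(); print(s["eef_pos"],s["wrist_force"])
ims=[]
for n,c in (("scene",(215,180,315,290)),("side",(280,120,380,230))):
    p=capture(n); x0,y0,x1,y1=c; ims.append(cv2.resize(p["image"][y0:y1,x0:x1,::-1],(400,440),interpolation=cv2.INTER_CUBIC))
cv2.imwrite("pics/c3.png",np.hstack(ims))
```

```text
[0.60840879 0.29696041 0.10976024] [ 5.15867006  0.25783174 -8.37428893]
```

View pics/c3.png

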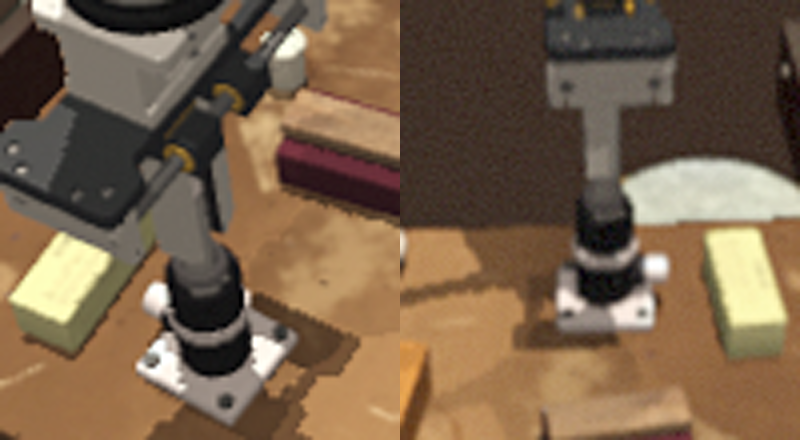

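The tube is seated in the wide outlet and tugging back with about 7 N at 4.6 mm of lift, so the collar has come up with it. Now I'll ease it back down.

>>> carry_out --pt "1 0 0 -0.0015 0" --pt "1 0 0 -0.003 0" --pt "1 0 0 -0.0045 0" --pt "1 0 0 -0.006 0" --pt "1 0 0 -0.0065 0" --pt "1 0 0 -0.0065 0"

```text
t: 19.23
eef_pos: [0.6086, 0.2971, 0.1054]
orientation: [[1.0, 0.005, 0.002], [0.005, -1.0, -0.0], [0.002, 0.0, -1.0]]
wrist_force: [3.0, -1.1, 6.4]
gripper_width: 0.0156
finger_force: 45.0
```

>>> carry_out --pt "1 0 0 -0.0007 0" --pt "1 0 0 -0.0013 0" --pt "1 0 0 -0.0013 0"

```text
t: 19.6
eef_pos: [0.6086, 0.2971, 0.1052]
orientation: [[1.0, 0.005, 0.002], [0.005, -1.0, 0.0], [0.002, -0.0, -1.0]]
wrist_force: [1.5, -2.3, 9.9]
gripper_width: 0.0156
finger_force: 45.0
```

>>> carry_out --pt "1 0 0 0.0015 0" --pt "0.8 0 0 0.0015 0" --pt "0.5 0 0 0.0015 0" --pt "0.3 0 0 0.0015 0" --pt "0.3 0 0 0.0015 0" --pt "0.3 0 0 0.0015 0" --pt "0.3 0 0 0.0015 0" --pt "0.3 0 0 0.0015 0"

```text
t: 20.6
eef_pos: [0.6082, 0.2972, 0.1041]
orientation: [[1.0, 0.004, 0.0], [0.004, -1.0, -0.0], [0.0, 0.0, -1.0]]
wrist_force: [0.6, -0.4, 0.2]
gripper_width: 0.0654
finger_force: 0.0
```

>>> carry_out --pt "0.3 0 0 0.01 0" --pt "0.3 0 0 0.03 0" --pt "0.3 0 0 0.06 0" --pt "0.3 0 0 0.09 0" --pt "0.3 0 0 0.12 0" --pt "0.3 0 0 0.15 0" --pt "0.3 -0.03 -0.02 0.17 0" --pt "0.3 -0.07 -0.04 0.18 0" --pt "0.3 -0.1 -0.05 0.18 0" --pt "0.3 -0.1 -0.05 0.18 0"

```text
t: 21.85
eef_pos: [0.5067, 0.2468, 0.286]
orientation: [[1.0, 0.005, 0.002], [0.005, -1.0, 0.001], [0.002, -0.001, -1.0]]
wrist_force: [0.5, -0.5, -0.4]
gripper_width: 0.0658
finger_force: 0.0
```

Run:
```python
from h import *
s=state(); print(s["eef_pos"],s["wrist_force"])
ims=[]
for n,c in (("scene",(215,180,315,290)),("side",(280,120,380,230))):
    p=capture(n); W=cloud(p)
    S=W[(abs(W[...,0]-.609)<.03)&(abs(W[...,1]-.295)<.03)&(W[...,2]<.21)&(W[...,2]>.095)]
    if len(S): print(n,len(S),S.max(0).round(4),S.mean(0).round(4))
    x0,y0,x1,y1=c; ims.append(cv2.resize(p["image"][y0:y1,x0:x1,::-1],(400,440),interpolation=cv2.INTER_CUBIC))
cv2.imwrite("pics/c4.png",np.hstack(ims))
```

```text
[0.50673214 0.24679832 0.28604147] [ 0.54872784 -0.47283361 -0.4187601 ]
scene 199 [0.619  0.3058 0.1731] [0.61   0.3004 0.1324]
side 141 [0.6178 0.2937 0.1722] [0.6112 0.2876 0.1313]
```

View pics/c4.png

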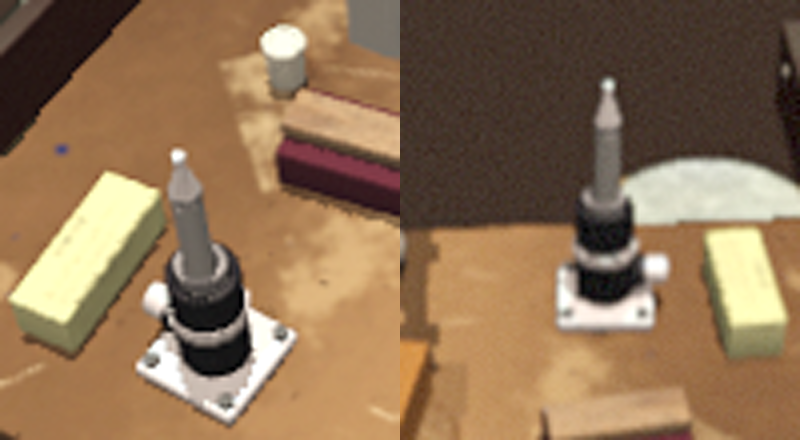

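The tube stands upright in the wide outlet, with its top at 0.172 m, about 46 mm deep. The collar is seated, the gripper is clear and the neighbouring things in these views are undisturbed.

```bash
python3 -c "from workcell import *; print(job_done())"
```

```text
the job is handed in; nothing more can be done
None
```

The thick tube is home on the stop in the wide outlet, about 46 mm deep with a peak reading of 16 N; it held an upward tug of about 7 N at 4.6 mm of lift, was eased back and released, and the job is handed in.

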